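# Bolt the gauge case shut and hold it up level

### The job

The plywood gauge case is packed and its lid is down, but the lid carries the handle and is not yet fastened: shoot the bolt on the lid fully home through its keeper while the case stands on the bench. Then pick the case up by its handle, keeping it level because the gauges lie loose inside, and finish with it held steady and level in the air over the place where it stood, 10 to 20 cm clear of the bench and carried by the gripper alone; do not put it down or let go at the end. Leave the other things on the bench where they are.

Things in the scene. Friction and masses are not known exactly. Their poses are not given: they have to be found in the camera images.
- gauge_case: Plywood carrying case standing free on four rubber feet, 160 mm deep (x) by 240 mm long (y), lid top 86 mm above the bench, 0.6 to 0.95 kg, its weight centred under the handle within 6 mm. Origin: centre of its underside. z up, x away from the robot to the lid's hinge on the back edge, y along the front edge, the way the bolt shoots. Slides if pushed with over about 3 N.
- case_lid (a joint): Opening of the lid in rad: 0 closed (it lies closed by its weight), grows as the front edge rises (to 1.9). Unbolted, the lid opens as soon as the handle is lifted. Bolted, it has about 0.02 rad of play.
- case_bolt (a joint): Travel of the bolt in m along the case's +y, from withdrawn (0) to fully home at its stop (0.032). It stays where it is left; sliding friction about 1.5 N. Its tip enters the keeper at 0.008 and is right through at 0.020. It starts at 0 to 0.006.
- bolt_knob (a point): Where to take the bolt's upright steel knob: a vertical cylinder 14 mm across and 20 mm long, its top 10 mm above this point. In the case's frame at x -70, y -30 plus the bolt's travel, z 120 mm (34 mm above the lid). Rod, guides and keeper reach no higher than 17 mm above the lid. The handle's grip stands 70 mm behind it (+x); in front the lid ends 10 mm away.
- keeper (a point): Centre of the keeper's opening, in the case's frame at x -70, y +60, z 93.5 mm: a steel strap 12 mm wide fixed to the box's front wall, standing through a notch in the lid's front edge, its top 16 mm above the lid. The bolt, an 8 mm rod, passes through it along the case's y.
- handle_grip (a point): Centre of the handle's black grip, above the middle of the lid: 18 mm wide (case x), 16 mm high, 90 mm long (case y), its centre 130 mm above the case's underside, 36 mm of free height between grip and lid. The steel legs stand 60 mm either side of this point along the case's y.
- tube_offcut: A bystander to leave alone: offcut of square steel tube, 38x85x38 mm, lying loose on the bench. Origin: centre of its underside.
- weld_magnet_0: A bystander to leave alone: larger flat red welding magnet, 70x108x16 mm, lying loose on the bench. Origin: centre of its underside.
- weld_magnet_1: A bystander to leave alone: smaller flat red welding magnet, 57x88x16 mm, lying loose on the bench. Origin: centre of its underside.
- chipping_hammer: A bystander to leave alone: chipping hammer with a spring handle, 138x192x26 mm, lying loose on the bench. Origin: centre of its underside.
- flat_file: A bystander to leave alone: flat file with a wooden handle, 26x269x28 mm, lying loose on the bench. Origin: centre of its underside.
- centre_punch: A bystander to leave alone: centre punch, 13x122x13 mm, lying loose on the bench. Origin: centre of its underside.
- bench_vise: Fixed to the bench, not part of the job; the case must not rest on it: the green bench vise, front left.
- aerosol_1: Fixed to the bench, not part of the job; the case must not rest on it: an aerosol can, 66 mm across and 199 mm high, on the left.
- mug_1: Fixed to the bench, not part of the job; the case must not rest on it: a striped mug, 95 mm high, on the left.
- toggle_fixture: Fixed to the bench, not part of the job; the case must not rest on it: the white plate with a toggle clamp, in front.
Things that resemble listed ones, but are neither listed nor needed, are in the scene too. What is shaped like the aerosol_1 but pink or purple is not meant.

How it is judged:
By the outcome, as a careful person would: the job done as asked, in the order asked, and still so for the second after the job is handed in, while the arm keeps its last pose, push and grip.
It also fails if it takes over 48 s, if anything falls off the work surface, if the arm or the gripper's body presses on something with over 40 N, if the wrist force passes 120 N, or if a joint passes its speed limit or range.

### The arm

A 6-joint arm with a two-finger parallel gripper is mounted at the origin on a cart in front of the work surface, level with it; the furniture and walls round the work are solid. World frame = base frame: x ahead of the robot, y to its left, z up, the work surface at z = 0. Lengths are in mm, angles in rad, forces in N, time in s.
With the tool pointing down it reaches from about 275 to 750 mm from the base axis. Payload 10.2 kg.
Tool frame: the origin (TCP) lies on the centre line of the jaws, within the pads' length; the fingertips stand 19 mm ahead of it and the grasp point (between the pads) is the TCP; z points along the fingers, y is the line along which they close (so a half turn about z gives the same grasp; the last joint's range is limited). The gripper opens to 85 mm and grips with 20 to 120 N. Pads are 22 mm wide; open, the fingers measure 114 mm over their backs; the gripper's body (76 mm by 85 mm) begins 54 mm behind the grasp point. The pads swing forward as they close: fully open they stand 13 mm farther back than shut.
Start: joints at [-1.521, 0.313, 1.498, -0, 1.331, -0.223], TCP at [141.437, -505.596, 250.294] pointing down, gripper open.
Joint ranges: [-2.94, 2.94], [-0.97, 2.17], [0.19, 2.56], [-1.23, 4.37], [0.02, 3.11], [-2.88, 2.88]. Speed limits (rad/s): [2.39, 2.39, 3.01, 3.14, 3.14, 3.14].

### API

Orientations are given as a unit quaternion [w, x, y, z].
In Python, from rig import sense, capture, finish_job, regions_of, mark_of gives the robot as it stands.
- The arm moves only by the tool jog_arm, never from a script. Its argument "series" is text: rows parted by semicolons, each of 7 numbers parted by spaces: the shift along the tool's x, y, z in units of 0.4 m (1.0 is 0.4 m), then the turn, a rotation vector about the tool's x, y, z in units of pi/2 rad (1.0 is pi/2 rad), then the opening, from -1 (shut) to 1 (fully open). A call has 1 to 20 rows; each row is the pose to reach, as a shift and turn from the pose commanded when the call began, along the tool's axes at that moment; what a row does not reach only later rows make up. A row lasts 1/8 s, in which the tool goes at most 62.5 mm and 10.7 degrees, less where a joint would pass 70% of its speed; a pose out of reach is approached as far as the arm can. A call with a number of a shift or a turn outside -1 to 1 is refused whole. A call with a gripper value outside its range is refused whole. The fingers move at their own pace and stop on an object; "grip_force" is the grip in N (left out, the last holds). Time passes only in rows, so rows that repeat a pose let the fingers close. It gives the time, the measured TCP pose, the force, the opening and the grip force at its end, in the units of the state.
- sense(): the state, without advancing time (a new reading comes with each control period).
- capture(name): name is "side" or "top" or "wrist"; returns a dict with "img" (420x560x3 uint8, red, green, blue), "intrinsics" (3x3 intrinsics, pixels), "R" (3x3) and "t" (3): a world point X has camera coordinates R X + t. Camera axes: x right, y down, z forward; pixel columns grow to the right and rows downward; lengths in mm; the calibration is good to about 2 mm. A picture is of the moment at which its call begins. There is no depth.
- finish_job(): hands the job in; it is judged then, once.
Trained networks look in a picture, given as the dict that the camera call returned (one of the last four; its "shot" number tells which), for a name from the list of things; names that differ only in an ending like _2 or _b are one class to them, and where a whole thing is asked for, a point or a joint stands for the part that bears it (a point fixed in the world has none). Each returns a list of dicts, best first, with "confidence" (0 to 1); they miss things now and then, are a little off and sometimes report something else, mostly with a low value. They report only what shows in the picture. A call takes as long as a camera call. They do not tell look-alikes from the thing itself.
- regions_of(label, picture): "region" (420x560 bool, what is visible of it) and "point" ([row, column] in pixels, amid what is visible of it).
- mark_of(label, picture): "point" ([row, column] in pixels: a listed point, or the origin of a listed thing).
The state is a dict: "time_s": time; "joints": joint angles; "dq": joint speeds; "tau": joint torques, N m; "eef_pos": TCP position; "ee_rot": TCP orientation; "force": force on the tool from outside, world axes, zero at the start; "wrist_torque": the same for the moment, N m; "grip_width": opening from 0.0 (shut) to 1.0 (fully open); "grip_force": force on a finger pad.
Only numpy, scipy, OpenCV 4.12 (cv2) and the standard library are available. Lean on these libraries where they do the work, as an engineer would, in place of code of your own. Each camera call takes 0.05 s, during which the arm holds its last target. There are 200 camera calls.

## Working session

There is one attempt and no reset: what is moved stays moved. The work goes in short steps, Python scripts to look and compute and a tool call to move; the robot and the scene stay as the last step left them, time stands still between calls to the robot, and variables do not carry over. Pictures are saved under pics/ and viewed, at most 10 in all, crops included, and the job is handed in when it is done.

Besides the shell and the picture viewer there is one more tool, called after "Emit:" as name(argument=value, ...) on one line, values as JSON. jog_arm: Moves the arm, as the interface text tells. Shifts and turns lie within -1 to 1; 1 stands for 0.4 m of shift or pi/2 rad of turn. Its arguments: {"type":"object","properties":{"series":{"type":"string"},"grip_force":{"type":"number"}},"required":["series"]}

```bash
ls; mkdir -p pics
cat > h.py <<'E'
import numpy as np, cv2
from rig import *
def tri(obs):
    # obs: list of (pic,[row,col])
    A=[];b=[]
    for p,(r,c) in obs:
        K=np.array(p["intrinsics"]);R=np.array(p["R"]);t=np.array(p["t"])
        d=R.T@np.linalg.inv(K)@np.array([c,r,1.]);d/=np.linalg.norm(d);o=-R.T@t
        M=np.eye(3)-np.outer(d,d);A.append(M);b.append(M@o)
    A=np.vstack(A);b=np.hstack(b);x,*_=np.linalg.lstsq(A,b,rcond=None)
    return x, np.linalg.norm(A@x-b)
def plane(p,rc,z):
    K=np.array(p["intrinsics"]);R=np.array(p["R"]);t=np.array(p["t"])
    d=R.T@np.linalg.inv(K)@np.array([rc[1],rc[0],1.]);o=-R.T@t
    return o+d*(z-o[2])/d[2]
def proj(p,X):
    q=np.array(p["intrinsics"])@(np.array(p["R"])@X+np.array(p["t"]));return q[:2]/q[2]
def save(p,n): cv2.imwrite(f"pics/{n}.png",p["img"][:,:,::-1])
E
python3 - <<'E'
from h import *
s=capture("side");t=capture("top")
cv2.imwrite("pics/a.png",cv2.resize(np.vstack([s["img"],t["img"]])[:,:,::-1],None,fx=.71,fy=.71) )
save(s,"s0");save(t,"t0")
for n in ["bolt_knob","keeper","handle_grip","gauge_case"]:
    ms=mark_of(n,s);mt=mark_of(n,t)
    for k,m in(("s",ms),("t",mt)): print(n,k,[(np.round(x["point"]),round(x["confidence"],2)) for x in m[:4]])
    if ms and mt: print(tri([(s,ms[0]["point"]),(t,mt[0]["point"])]))
print(sense()["ee_rot"],sense()["force"])
E
```

```text
pics
bolt_knob s [(array([235., 280.]), 0.54)]
bolt_knob t [(array([223., 329.]), 0.67)]
(array([ 518.47403418, -291.80555287,  123.17390193]), np.float64(1.8486118991144906))
keeper s [(array([235., 286.]), 0.88), (array([321., 207.]), 0.48)]
keeper t [(array([220., 303.]), 0.76)]
(array([ 536.12014822, -217.594282  ,   92.26423843]), np.float64(2.722583139562398))
handle_grip s [(array([231., 312.]), 0.85)]
handle_grip t [(array([231., 166.]), 0.7), (array([248., 399.]), 0.47)]
(array([598.86226541, 237.4544038 , -88.42845963]), np.float64(91.07715905909572))
gauge_case s [(array([279., 309.]), 0.75)]
gauge_case t [(array([205., 318.]), 0.82), (array([250., 403.]), 0.61)]
(array([ 595.41460167, -274.01071709,   -6.78490547]), np.float64(2.4388380670629064))
[-3.74820413e-05  9.90712372e-01  1.35974239e-01  3.49989770e-06] [ 0.82775504  0.87267807 -0.27877707]
```

View pics/s0.png

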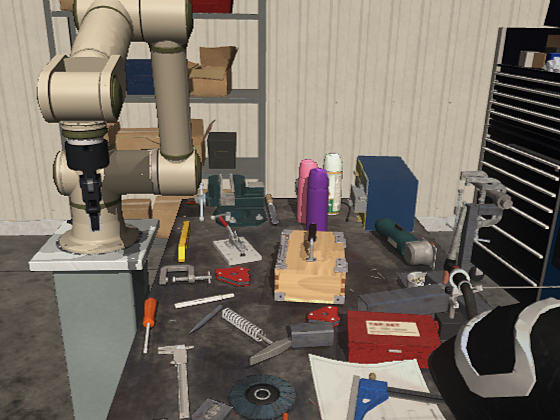

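View pics/t0.png

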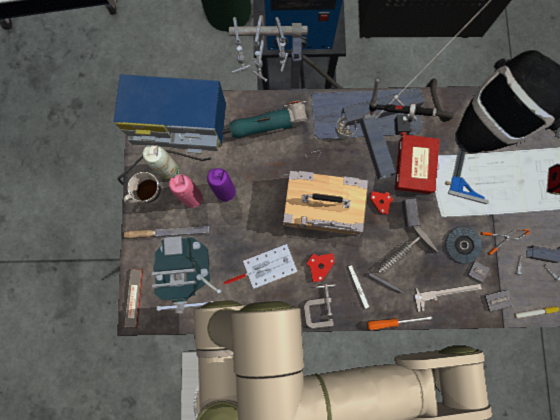

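The side view shows one case at about row 265, col 312, with the knob and handle on top. The top view shows it at (200, 325). The look-alikes for a box are the blue cabinet (105, 170) and the red set box (163, 418), and only the plywood case has a handle and a bolt. I'll move over it for a close look.

Emit:
jog_arm(series="0.967 -0.315 -0.2 0 0 -0.71 1;0.967 -0.315 -0.2 0 0 -0.71 1;0.967 -0.315 -0.2 0 0 -0.71 1;0.967 -0.315 -0.2 0 0 -0.71 1;0.967 -0.315 -0.2 0 0 -0.71 0;0.967 -0.315 -0.2 0 0 -0.71 -1;0.967 -0.315 -0.2 0 0 -0.71 -1;0.967 -0.315 -0.2 0 0 -0.71 -1;0.967 -0.315 -0.2 0 0 -0.71 -1;0.967 -0.315 -0.2 0 0 -0.71 -1;0.967 -0.315 -0.2 0 0 -0.71 -1")

```text
time_s: 1.88
eef_pos: [479.4, -280.6, 330.3]
ee_rot: [-0.0, 0.769, 0.639, -0.0]
force: [0.4, -0.7, -0.5]
grip_width: -0.003
grip_force: 0.0
```

```bash
cat > look.py <<'E'
from h import *
import sys
w=capture("wrist");s=capture("side");t=capture("top")
save(w,sys.argv[1])
for n in ["bolt_knob","keeper","handle_grip","gauge_case"]:
    ob=[]
    for k,p in(("w",w),("s",s),("t",t)):
        m=mark_of(n,p); print(n,k,[(np.round(x["point"]).tolist(),round(x["confidence"],2)) for x in m[:3]])
        if m: ob.append((p,m[0]["point"]))
    if len(ob)>1: print(np.round(tri(ob)[0],1),np.round(tri(ob)[1],1))
q=sense();print(q["time_s"],q["eef_pos"],q["ee_rot"],q["joints"],q["grip_width"],q["force"])
np.save(sys.argv[1]+".npy",dict(w=w),allow_pickle=True)
E
python3 look.py w0
```

```text
bolt_knob w [([195.0, 325.0], 0.69)]
bolt_knob s [([237.0, 280.0], 0.7), ([280.0, 236.0], 0.2)]
bolt_knob t [([198.0, 384.0], 0.25)]
[ 536.2 -369.1  156.8] 119.7
keeper w [([110.0, 326.0], 0.55)]
keeper s [([234.0, 286.0], 0.86)]
keeper t [([213.0, 404.0], 0.69), ([220.0, 305.0], 0.56)]
[ 525.3 -357.5  191. ] 194.6
handle_grip w [([169.0, 404.0], 0.79), ([166.0, 227.0], 0.5)]
handle_grip s [([231.0, 312.0], 0.81)]
handle_grip t [([198.0, 324.0], 0.9)]
[ 593.7 -282.9  131.4] 5.2
gauge_case w [([153.0, 367.0], 0.77)]
gauge_case s [([277.0, 308.0], 0.76), ([343.0, 312.0], 0.41)]
gauge_case t [([204.0, 319.0], 0.86), ([198.0, 328.0], 0.36)]
[ 593.6 -280.2    3.4] 10.8
2.625 [ 479.98771557 -280.01845549  330.28351218] [-2.36749488e-05  7.68669469e-01  6.39646189e-01  9.86716511e-06] [-7.38971280e-01  3.41338639e-01  1.25287089e+00  2.60579937e-05
  1.54742732e+00 -5.56251339e-01] -0.0022885311905972675 [-0.10535968  1.06271403 -0.24860145]
```

View pics/w0.png

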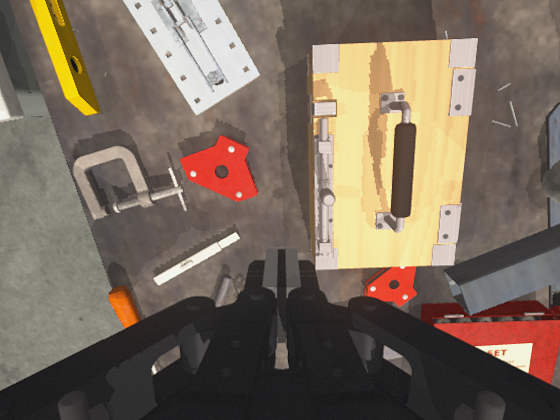

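The wrist view shows the case alone. The knob top is at (198, 328), the keeper at (108, 325), the black grip at (169, 404), and lid corners near (45, 313), (40, 478), (265, 456) and (268, 316).

```bash
cat > fit.py <<'E'
from h import *
w=np.load("w0.npy",allow_pickle=True).item()["w"]
for n,rc,z in [("knobtop",(198,328),130),("knob",(195,325),120),("keeper",(110,326),93.5),("keepertop",(107,325),102),("grip",(169,404),130),("gA",(125,408),134),("gB",(215,400),134),("c1",(44,313),86),("c2",(39,478),86),("c3",(266,456),86),("c4",(269,315),86)]:
    print(n,np.round(plane(w,rc,z),1))
s=capture("side");t=capture("top")
for n,a in [("bolt_knob",(195,325)),("keeper",(110,326)),("handle_grip",(169,404))]:
    m=mark_of(n,s)[0]["point"];x=tri([(w,a),(s,m)]);print(n,np.round(x[0],1),x[1])
E
python3 fit.py
```

```text
knobtop [ 520.8 -301.4  130. ]
knob [ 519.2 -300.5  120. ]
keeper [ 535.6 -220.6   93.5]
keepertop [ 534.  -217.5  102. ]
grip [ 595.7 -286.5  130. ]
gA [ 601.5 -246.1  134. ]
gB [ 586.7 -329.9  134. ]
c1 [ 533.2 -157.    86. ]
c2 [ 692.1 -182.    86. ]
c3 [ 659.5 -421.7   86. ]
c4 [ 497.4 -395.4   86. ]
bolt_knob [ 518.6 -301.4  116.6] 1.3232527761903639
keeper [ 537.4 -220.7   94.5] 2.721118068199752
handle_grip [ 593.1 -286.4  129.8] 3.6713671321351438
```

Corners, grip, knob and keeper all agree: case centre about (595, -288), yaw about -8.5°, bolt travel about 5 mm. I'll set the shut fingers down on the -y side of the knob.

Emit:
jog_arm(series="-0.105 0.117 0 0 0 -0.022 -1;-0.105 0.117 0.1 0 0 -0.022 -1;-0.105 0.117 0.2 0 0 -0.022 -1;-0.105 0.117 0.3 0 0 -0.022 -1;-0.105 0.117 0.4 0 0 -0.022 -1;-0.105 0.117 0.45 0 0 -0.022 -1;-0.105 0.117 0.48 0 0 -0.022 -1;-0.105 0.117 0.51 0 0 -0.022 -1;-0.105 0.117 0.51 0 0 -0.022 -1;-0.105 0.117 0.51 0 0 -0.022 -1")

```text
time_s: 4.12
eef_pos: [518.7, -330.1, 127.1]
ee_rot: [0.001, 0.757, 0.653, 0.0]
force: [-0.4, -0.9, -0.7]
grip_width: 0.0
grip_force: 0.0
```

```bash
python3 look.py w1
python3 - <<'E'
from h import *
s=capture("side")["img"];w=capture("wrist")["img"]
a=cv2.resize(s[180:320,220:380],(640,560),interpolation=2)[:, :, ::-1]
b=cv2.resize(w,(400,300))[:,:,::-1]
a=cv2.resize(a,(400,350)); b=np.vstack([b,np.zeros((50,400,3),np.uint8)])
cv2.imwrite("pics/c1.png",np.hstack([a,b]))
E
```

```text
bolt_knob w [([218.0, 280.0], 0.77)]
bolt_knob s []
bolt_knob t []
keeper w []
keeper s [([235.0, 286.0], 0.72)]
keeper t [([221.0, 306.0], 0.88)]
[ 533.5 -224.9   94.6] 4.9
handle_grip w [([160.0, 482.0], 0.94)]
handle_grip s [([234.0, 314.0], 0.71), ([343.0, 311.0], 0.55), ([277.0, 237.0], 0.52)]
handle_grip t [([199.0, 326.0], 0.72)]
[ 596.2 -287.4  124.1] 8.4
gauge_case w [([136.0, 374.0], 0.59)]
gauge_case s [([279.0, 312.0], 0.75)]
gauge_case t [([207.0, 320.0], 0.83)]
[ 594.4 -284.4   -3. ] 10.9
4.875 [ 518.36881494 -329.85371949  126.290164  ] [-6.93775892e-06  7.57506744e-01  6.52827337e-01  6.60001987e-06] [-7.57144790e-01  6.20483293e-01  1.36485414e+00  1.58947083e-05
  1.15626768e+00 -6.08976639e-01] 0.0005799333543077937 [-0.80366279 -0.44597673  0.48253442]
```

View pics/c1.png

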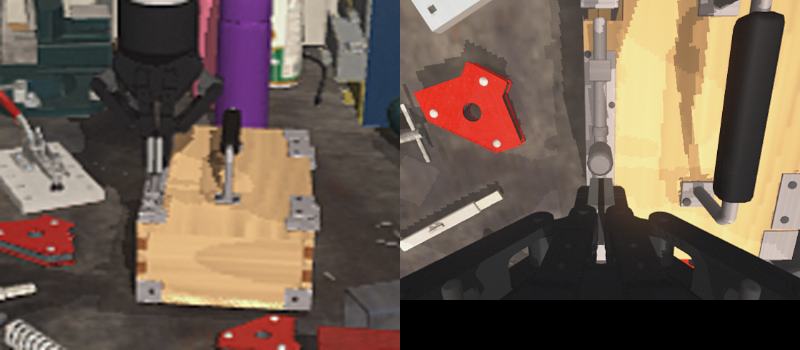

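The shut fingers stand just behind the knob and in line with it: knob at (160, 600) in the right-hand crop, with the rod running straight up the image. I'll push along tool +x.

Emit:
jog_arm(series="0.015 0 0 0 0 0 -1;0.03 0 0 0 0 0 -1;0.04 0 0 0 0 0 -1;0.05 0 0 0 0 0 -1;0.06 0 0 0 0 0 -1;0.07 0 0 0 0 0 -1;0.075 0 0 0 0 0 -1;0.075 0 0 0 0 0 -1")

```text
time_s: 5.98
eef_pos: [522.9, -299.9, 126.3]
ee_rot: [-0.0, 0.757, 0.653, 0.0]
force: [-0.8, -0.0, 0.8]
grip_width: 0.001
grip_force: 0.0
```

```bash
cat > chk.py <<'E'
from h import *
q=sense();print(q["time_s"],q["eef_pos"],q["force"],q["wrist_torque"])
w=capture("wrist");s=capture("side");t=capture("top")
for n,z in [("bolt_knob",120),("keeper",93.5),("handle_grip",130)]:
  for k,p in (("w",w),("s",s),("t",t)):
    m=mark_of(n,p)
    if m: print(n,k,np.round(m[0]["point"],1),round(m[0]["confidence"],2),np.round(plane(p,m[0]["point"],z),1))
save(w,"wc%.2f"%q["time_s"])
E
python3 chk.py
```

```text
5.975 [ 522.92350647 -299.8826124   126.33772542] [-0.75911388 -0.03832848  0.77207305] [ 0.00670848 -0.00302437 -0.0658284 ]
bolt_knob w [238.9 278.4] 0.7 [ 523.8 -280.2  120. ]
bolt_knob t [266.4 317.5] 0.64 [ 393.4 -253.8  120. ]
keeper w [ 80.7 280.9] 0.95 [ 533.9 -218.9   93.5]
keeper s [233.4 287.4] 0.58 [ 541.3 -208.5   93.5]
keeper t [218.8 302.1] 0.78 [ 537.7 -214.6   93.5]
handle_grip w [244.5 470. ] 0.7 [ 595.  -289.2  130. ]
handle_grip s [320.3 208.6] 0.69 [ 368.7 -685.   130. ]
handle_grip t [198.7 326. ] 0.67 [ 590.2 -284.7  130. ]
```

Emit:
jog_arm(series="0.005 0 0 0 0 0 -1;0.008 0 0 0 0 0 -1;0.010 0 0 0 0 0 -1;0.010 0 0 0 0 0 -1")

```text
time_s: 7.08
eef_pos: [523.4, -296.2, 126.3]
ee_rot: [-0.0, 0.757, 0.653, 0.0]
force: [-0.3, -1.0, 0.1]
grip_width: 0.003
grip_force: 0.5
```

Emit:
jog_arm(series="0.0025 0 0 0 0 0 -1;0.005 0 0 0 0 0 -1;0.005 0 0 0 0 0 -1")

```text
time_s: 7.45
eef_pos: [523.7, -294.3, 126.3]
ee_rot: [0.0, 0.758, 0.653, -0.0]
force: [-0.2, -2.8, -0.5]
grip_width: 0.002
grip_force: 1.1
```

```bash
python3 chk.py
```

```text
7.45 [ 523.67535858 -294.29207749  126.31151007] [-0.18885015 -2.78684072 -0.4723827 ] [-0.38548991  0.05498362 -0.04386187]
bolt_knob w [241.1 276.1] 0.89 [ 523.5 -275.4  120. ]
keeper w [ 94.9 282.5] 0.93 [ 534.5 -219.2   93.5]
keeper s [234.8 285. ] 0.95 [ 534.4 -217.8   93.5]
keeper t [220.9 302.8] 0.93 [ 531.3 -216.5   93.5]
handle_grip w [257.2 464.1] 0.97 [ 593.5 -288.4  130. ]
handle_grip s [231.3 313.4] 0.87 [ 598.9 -284.5  130. ]
handle_grip t [197.7 326.1] 0.91 [ 593.2 -285.1  130. ]
```

Emit:
jog_arm(series="0.0025 0 0 0 0 0 -1;0.004 0 0 0 0 0 -1;0.005 0 0 0 0 0 -1;0.005 0 0 0 0 0 -1")

```text
time_s: 8.55
eef_pos: [524.0, -292.2, 126.3]
ee_rot: [-0.0, 0.758, 0.653, 0.0]
force: [-1.0, -2.1, -0.2]
grip_width: 0.004
grip_force: 1.2
```

```bash
python3 chk.py; ls pics
```

```text
8.55 [ 523.99140853 -292.21563421  126.28517954] [-0.99350017 -2.08235605 -0.20203594] [-0.42535648  0.10169975  0.01928062]
bolt_knob w [237.3 279.1] 0.83 [ 525.2 -271.8  120. ]
bolt_knob s [236.7 280.4] 0.46 [ 517.4 -292.9  120. ]
bolt_knob t [196.8 326.8] 0.72 [ 598.  -288.3  120. ]
keeper w [ 93.2 286. ] 0.8 [ 536.4 -216.6   93.5]
keeper s [234.6 287. ] 0.83 [ 539.6 -216.5   93.5]
keeper t [223.  302.8] 0.56 [ 524.9 -216.3   93.5]
handle_grip s [228.  312.4] 0.97 [ 599.  -262.8  130. ]
handle_grip t [200.3 323.5] 0.82 [ 585.6 -277.1  130. ]
a.png
c1.png
s0.png
t0.png
w0.png
w1.png
wc5.97.png
wc7.45.png
wc8.55.png
```

```bash
cat > ov.py <<'E'
import cv2,sys,numpy as np
f=sys.argv[1:]
G=[cv2.imread(f"pics/wc{x}.png",0) for x in f]
R={"knob":(215,262,258,300),"keeper":(75,115,265,305),"grip":(200,300,440,490),"magnet":(60,220,20,185),"lid":(80,330,310,550)}
for a,b in zip(G,G[1:]):
    for n,(r0,r1,c0,c1) in R.items():
        m=np.zeros_like(a);m[r0:r1,c0:c1]=255
        p=cv2.goodFeaturesToTrack(a,60,.02,4,mask=m)
        q,st,_=cv2.calcOpticalFlowPyrLK(a,b,p,None,winSize=(15,15),maxLevel=3)
        d=(q-p)[st==1];print(n,len(d),np.round(np.median(d.reshape(-1,2),0),1))
    print()
E
python3 ov.py 5.97 7.45 8.55
python3 -c "
import cv2,numpy as np
cv2.imwrite('pics/d.png',np.hstack([cv2.imread(f'pics/wc{x}.png')[40:400,180:560] for x in ('7.45','8.55')]))"
```

```text
knob 16 [0.2 0. ]
keeper 12 [ 0.4 12.5]
grip 53 [0.2 1.9]
magnet 59 [1.4 8.1]
lid 60 [-1.  10.9]

knob 20 [0.1 0.2]
keeper 17 [1.1 0.1]
grip 40 [0.  0.4]
magnet 58 [0.4 3. ]
lid 60 [-0.2  1.2]
```

View pics/d.png

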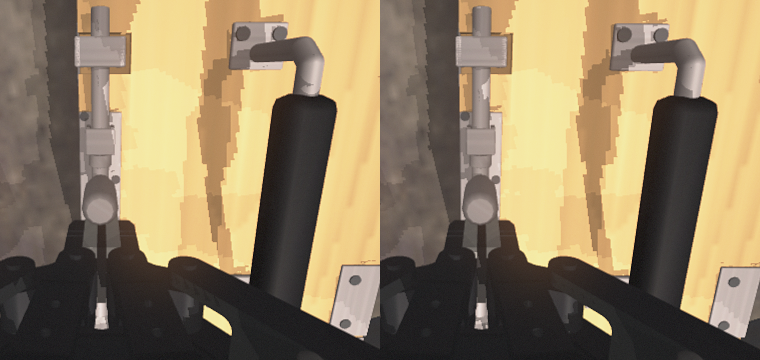

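The rod now shows through the keeper (wrist crop, keeper at (50, 103)). During the last 2 mm, knob and keeper stayed fixed together while the bench slid past, so the bolt is at its stop. I'll back off, rise, and remeasure the handle.

Emit:
jog_arm(series="-0.01 0 0 0 0 0 -1;-0.02 0 0 0 0 0 -1;-0.02 0 -0.1 0 0 0 -1;-0.06 0 -0.2 0 0 0 -0.3;-0.1 0 -0.3 0 0 0 0.2;-0.1 0 -0.35 0 0 0 0.2;-0.1 0 -0.35 0 0 0 0.2;-0.1 0 -0.35 0 0 0 0.2")

```text
time_s: 10.15
eef_pos: [517.8, -331.5, 264.9]
ee_rot: [-0.001, 0.757, 0.653, -0.0]
force: [0.6, -0.9, -0.6]
grip_width: 0.602
grip_force: 0.0
```

```bash
python3 chk.py; cp pics/wc9.*.png pics/e.png || ls pics; python3 -c "
from h import *
q=sense();print(q['ee_rot'],q['grip_width'])"
```

```text
10.15 [ 517.83921625 -331.4779601   264.91465746] [ 0.59929713 -0.92731884 -0.59892816] [ 0.01288221 -0.04775502  0.00298286]
bolt_knob w [123.1 280.6] 0.79 [ 525.2 -271.9  120. ]
bolt_knob s [277.7 235.6] 0.35 [ 412.1 -506.8  120. ]
keeper w [ 47.1 284.4] 0.77 [ 536.5 -215.7   93.5]
keeper s [235.4 282.7] 0.79 [ 528.1 -221.6   93.5]
keeper t [170.2 170.7] 0.69 [696.  182.2  93.5]
handle_grip w [130.9 376.2] 0.67 [ 593.8 -287.3  130. ]
handle_grip s [229.7 312.6] 0.87 [ 598.2 -274.   130. ]
handle_grip t [199.2 323.3] 0.89 [ 588.9 -276.7  130. ]
a.png
c1.png
d.png
s0.png
t0.png
w0.png
w1.png
wc10.15.png
wc5.97.png
wc7.45.png
wc8.55.png
[-3.53857167e-05  7.57497327e-01  6.52838263e-01 -3.01918940e-06] 0.5992616513587661cp: cannot stat 'pics/wc9.*.png': No such file or directory
```

Run:
```python
from h import *
w=capture("wrist");s=capture("side");t=capture("top");save(w,"f")
m=cv2.inRange(w["img"],(0,0,0),(60,60,60));m[235:]=0;m[:,:330]=0;m[:,430:]=0
n,l,st,c=cv2.connectedComponentsWithStats(m);i=1+np.argmax(st[1:,4]);print(st[i],c[i])
ys,xs=np.where(l==i)
y0,y1=ys.min(),ys.max();e=[]
for y in (y0+8,y1-8): e.append((y,xs[ys==y].mean()));print(e[-1],(ys==y).sum())
P=[plane(w,a,134) for a in e];d=P[0]-P[1];print(np.round(P,1),np.degrees(np.arctan2(-d[0],d[1])),np.linalg.norm(d))
print(plane(w,((y0+y1)/2,np.mean([a[1] for a in e])),132))
for p in (s,t):
  mm=mark_of("handle_grip",p)[0];print(mm,tri([(w,(c[i][1],c[i][0])),(p,mm["point"])]))
```

```text
Traceback (most recent call last):
ValueError: attempt to get argmax of an empty sequence
```

View pics/f.png

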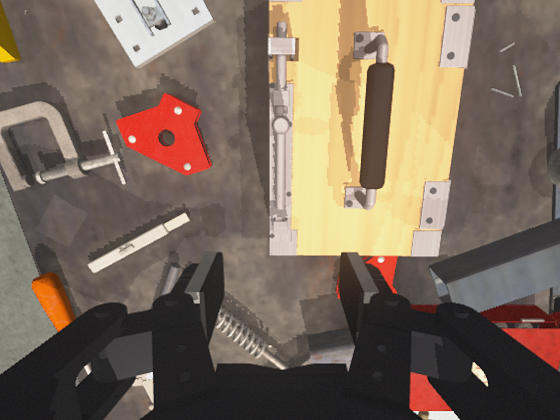

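The wrist view shows the bolt through its keeper at (45, 284), the knob at (125, 281), and the grip running from (63, 381) to (188, 373). I'll compute the grip centre and yaw.

Run:
```python
from h import *
w=capture("wrist");s=capture("side");t=capture("top")
for z in(130,138):
  P=[plane(w,a,z) for a in [(63,381),(188,373)]];d=P[0]-P[1];print(np.round(P,1),np.degrees(np.arctan2(-d[0],d[1])),np.linalg.norm(d),np.round(sum(P)/2,1))
P=[plane(w,a,86) for a in [(255,271),(256,438)]];d=P[1]-P[0];print(np.round(P,1),np.degrees(np.arctan2(d[1],d[0])),np.linalg.norm(d))
for p in (s,t):
  mm=mark_of("handle_grip",p)[0];print(mm,tri([(w,(126,377)),(p,mm["point"])]))
```

```text
[[ 601.4 -241.9  130. ]
 [ 589.  -330.8  130. ]] -7.927045602870927 89.71289391740622 [ 595.2 -286.4  130. ]
[[ 599.1 -242.6  138. ]
 [ 587.1 -328.7  138. ]] -7.927045602870814 86.95754079900792 [ 593.1 -285.6  138. ]
[[ 498.3 -393.3   86. ]
 [ 655.8 -417.9   86. ]] -8.869871574797056 159.40572202476906
{'point': [230.0, 309.6], 'confidence': 0.92} (array([ 591.86852951, -284.16175589,  134.01577167]), np.float64(3.504998086774232))
{'point': [197.6, 322.3], 'confidence': 0.58} (array([ 599.51324547, -281.17374098,  109.041484  ]), np.float64(7.557952532352632))
```

Emit:
jog_arm(series="0.08 0.1 0 0 0 0 0.2;0.142 0.173 0 0 0 0 0.2;0.142 0.173 0.08 0 0 0 0.2;0.142 0.173 0.16 0 0 0 0.2;0.142 0.173 0.22 0 0 0 0.2;0.142 0.173 0.27 0 0 0 0.2;0.142 0.173 0.31 0 0 0 0.2;0.142 0.173 0.34 0 0 0 0.2;0.142 0.173 0.34 0 0 0 0.2;0.142 0.173 0.34 0 0 0 0.2")

```text
time_s: 12.4
eef_pos: [595.2, -286.1, 131.1]
ee_rot: [0.001, 0.758, 0.653, 0.0]
force: [0.9, 0.0, 0.1]
grip_width: 0.602
grip_force: 0.0
```

```bash
python3 chk.py; python3 -c "
import cv2,glob
w=cv2.imread(sorted(glob.glob('pics/wc11*.png')+glob.glob('pics/wc12*.png'))[-1]);cv2.imwrite('pics/g.png',w)"
```

```text
12.4 [ 595.19406847 -286.08689852  131.09937575] [0.85374715 0.02195422 0.09074835] [-0.03200625 -0.02403475  0.04038929]
bolt_knob w [270.3 115.6] 0.75 [ 524.6 -272.   120. ]
bolt_knob s [232.5 279. ] 0.53 [ 515.6 -266.   120. ]
keeper w [131.3 131.5] 0.77 [ 535.4 -216.3   93.5]
keeper s [237.1 283.6] 0.66 [ 529.7 -232.9   93.5]
handle_grip w [291.7 279.1] 0.83 [ 593.3 -286.9  130. ]
handle_grip s [232.3 313.3] 0.73 [ 597.9 -290.9  130. ]
handle_grip t [198.1 326.3] 0.6 [ 592.  -285.6  130. ]
```

View pics/g.png

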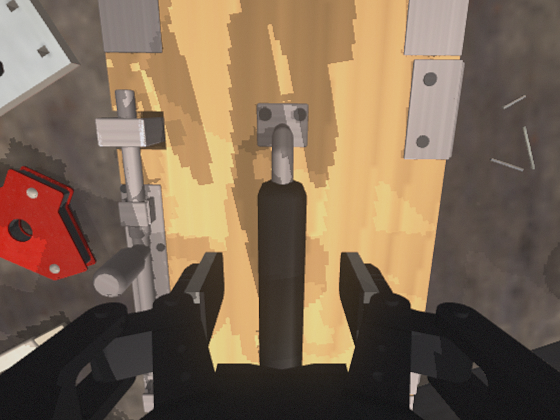

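The grip (column 281) lies centred and square between the pads (inner faces at columns 222 and 340). I'll close on it and check.

Emit:
jog_arm(series="0 0 0 0 0 0 0;0 0 0 0 0 0 -0.3;0 0 0 0 0 0 -0.6;0 0 0 0 0 0 -1;0 0 0 0 0 0 -1;0 0 0 0 0 0 -1;0 0 0 0 0 0 -1", grip_force=100)

```text
time_s: 13.88
eef_pos: [595.1, -285.9, 130.6]
ee_rot: [0.0, 0.758, 0.653, 0.0]
force: [0.6, -0.3, 3.6]
grip_width: 0.192
grip_force: 97.8
```

Emit:
jog_arm(series="0 0 -0.003 0 0 0 -1;0 0 -0.008 0 0 0 -1;0 0 -0.015 0 0 0 -1;0 0 -0.025 0 0 0 -1;0 0 -0.035 0 0 0 -1;0 0 -0.045 0 0 0 -1;0 0 -0.05 0 0 0 -1;0 0 -0.05 0 0 0 -1;0 0 -0.05 0 0 0 -1")

```text
time_s: 15.0
eef_pos: [594.8, -285.8, 150.1]
ee_rot: [-0.0, 0.757, 0.653, -0.0]
force: [0.7, -0.7, -6.9]
grip_width: 0.19
grip_force: 97.7
```

```bash
python3 chk.py
python3 - <<'E'
from h import *
s=capture("side")["img"];w=capture("wrist")["img"]
a=cv2.resize(s[150:325,200:400],(400,350),interpolation=2)
b=np.vstack([cv2.resize(w,(400,300)),np.zeros((50,400,3),np.uint8)])
cv2.imwrite("pics/i.png",np.hstack([a,b])[:,:,::-1])
E
```

```text
15.0 [ 594.8405333  -285.81878716  150.12299709] [ 0.74916324 -0.71625154 -6.91395838] [-0.02146072 -0.06649338  0.01014427]
bolt_knob w [272.4 114. ] 0.57 [ 511.8 -280.5  120. ]
bolt_knob s [223.6 279.8] 0.55 [ 521.2 -205.7  120. ]
keeper w [133.3 132.7] 0.93 [ 527.2 -217.    93.5]
keeper s [230.4 284.9] 0.83 [ 536.2 -187.7   93.5]
handle_grip w [292.9 282.3] 0.63 [ 592.6 -298.2  130. ]
handle_grip s [225.  313.2] 0.77 [ 603.4 -242.6  130. ]
handle_grip t [198.4 324.4] 0.89 [ 591.2 -280.   130. ]
```

View pics/i.png

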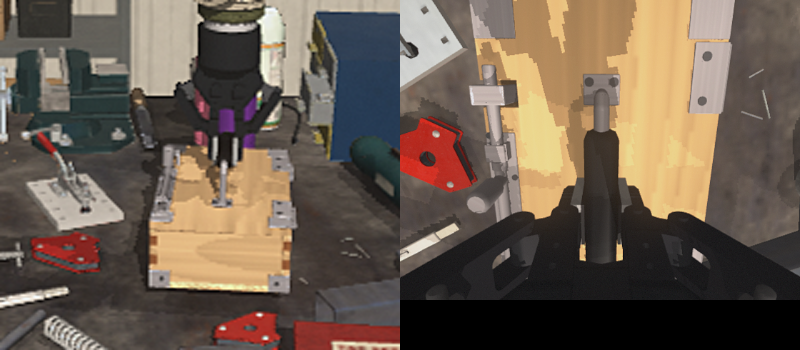

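The case hangs level about 20 mm up with the lid shut (side crop: lid and box in line) and the wrist carrying about 7 N. I'll raise it smoothly to about 150 mm clear.

Emit:
jog_arm(series="0 0 -0.005 0 0 0 -1;0 0 -0.015 0 0 0 -1;0 0 -0.035 0 0 0 -1;0 0 -0.06 0 0 0 -1;0 0 -0.09 0 0 0 -1;0 0 -0.12 0 0 0 -1;0 0 -0.15 0 0 0 -1;0 0 -0.18 0 0 0 -1;0 0 -0.21 0 0 0 -1;0 0 -0.24 0 0 0 -1;0 0 -0.27 0 0 0 -1;0 0 -0.29 0 0 0 -1;0 0 -0.305 0 0 0 -1;0 0 -0.315 0 0 0 -1;0 0 -0.32 0 0 0 -1;0 0 -0.32 0 0 0 -1;0 0 -0.32 0 0 0 -1;0 0 -0.32 0 0 0 -1")

```text
time_s: 17.95
eef_pos: [594.9, -285.9, 278.1]
ee_rot: [-0.0, 0.758, 0.653, -0.0]
force: [0.1, 0.1, -6.3]
grip_width: 0.193
grip_force: 97.8
```

```bash
python3 chk.py
python3 - <<'E'
from h import *
s=capture("side")["img"];w=capture("wrist")["img"]
a=cv2.resize(s[100:275,200:400],(400,350),interpolation=2)
b=np.vstack([cv2.resize(w,(400,300)),np.zeros((50,400,3),np.uint8)])
cv2.imwrite("pics/j.png",np.hstack([a,b])[:,:,::-1])
E
```

```text
17.95 [ 594.85979754 -285.87050224  278.09322867] [ 0.10230639  0.10751864 -6.34948912] [0.00649345 0.00080553 0.01909401]
bolt_knob w [272.8 116.3] 0.56 [ 437.2 -334.3  120. ]
bolt_knob s [174.4 282.4] 0.58 [557.5 249.1 120. ]
keeper w [129.5 133.5] 0.81 [ 474.2 -214.3   93.5]
keeper s [181.8 286.2] 0.83 [571.  250.1  93.5]
handle_grip w [292.5 280. ] 0.89 [ 580.4 -369.9  130. ]
handle_grip s [173.  314.1] 0.76 [662.9 230.7 130. ]
handle_grip t [188.2 328.8] 0.97 [ 621.7 -294.1  130. ]
```

View pics/j.png

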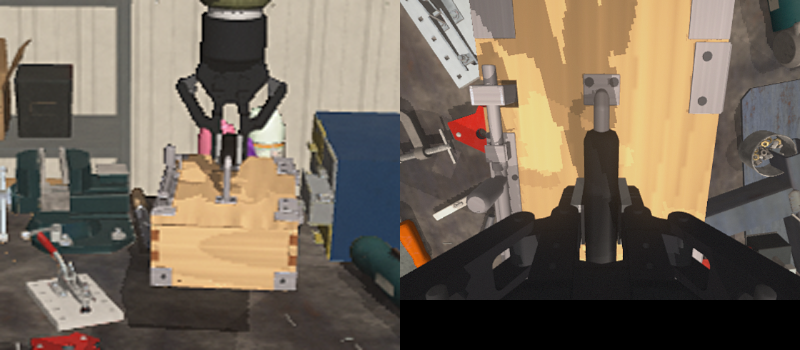

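The case hangs level about 148 mm clear, lid closed, bolt through the keeper, unmoved in the jaws. I'm handing in.

```bash
python3 -c "
from rig import *
print(finish_job())"
```

```text
the job is handed in; nothing more can be done
None
```

The bolt is shot fully home and the case is held level by its handle, about 15 cm clear over its place; the bolt push slid it about 2 mm along the bench, and the job was handed in at about 18 s with no verdict returned.

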